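# File a lot card in a lever arch

## Robot

A 6-joint arm with a two-finger parallel gripper is mounted at the origin on the work surface; the furniture and walls round the work are solid. World frame = base frame: x ahead of the robot, y to its left, z up, the work surface at z = 0. Lengths are in m, angles in rad, forces in N, time in s.
With the tool pointing down it reaches from about 0.35 to 0.725 m from the base axis. Payload 6 kg.
Tool frame: the origin (TCP) lies between the finger pads; the fingertips stand bot.finger_overhang ahead of it and the grasp point (between the pads) is the TCP (bot.finger_overhang is the distance from the TCP to the fingertips, in m); z points along the fingers, y is the line along which they close (so a half turn about z gives the same grasp; the last joint's range is limited). The gripper opens to 85 mm and grips with 20 to 120 N. Pads are 22 mm wide; open, the fingers measure 114 mm over their backs; the gripper's body (76 mm by 85 mm) begins 54 mm behind the grasp point. The pads swing forward as they close: fully open they stand 13 mm farther back than shut.
Start: joints at [1.464, 0.04, 0.085, 0, -1.615, -0.334], TCP at [0.256, 0.543, 0.25] pointing down, gripper open.
Joint ranges: [-2.56, 2.56], [-1.29, 2.01], [-1.08, 1.49], [-3.29, 1.98], [-2.81, -0.18], [-2.99, 2.99]. Speed limits (rad/s): [2.57, 2.57, 3.01, 3.14, 3.14, 3.14].

## Interface

Orientations are given as a unit quaternion [w, x, y, z].
In Python, from cell import bot gives the robot as it stands.
- The arm moves only by the tool jog_arm, never from a script. Its argument "targets" is a list that holds one entry, the list of rows, each a list of 7 numbers: the shift along the world's x, y, z in units of 30 mm (1.0 is 30 mm), then the turn, a rotation vector about the world's x, y, z in units of 6 degrees (1.0 is 6 degrees), then the finger opening in mm, from 0 to 85.4. A call has 1 to 12 rows; each row shifts and turns the commanded pose from where the row before left it; what a row does not reach is not made up. A row lasts 1/10 s, in which the tool goes at most 50 mm and 8.59 degrees, less where a joint would pass 70% of its speed; a pose out of reach is approached as far as the arm can. A call is refused whole if a number of a shift passes 1 or a number of a turn 1, either way. A call with a gripper value outside its range is refused whole. The fingers move at their own pace and stop on an object; the grip force is fixed at half the most. Time passes only in rows, so rows that do not move let the fingers close. It gives the time, the measured TCP pose, the force, the opening and the grip force at its end, in the units of the state.
- bot.sense(): the state, without advancing time (a new reading comes with each control period).
- bot.read_camera(name): name is "scene" or "top" or "wrist"; returns a dict with "color" (384x512x3 uint8, red, green, blue), "fx", "fy", "cx", "cy" (pixels), "xyz" and "attitude" of the camera in the world. Camera axes: x right, y up, looking along -z (the intrinsics and any distortion apply to the point x, -y, -z); pixel columns grow to the right and rows downward; lengths in m; the calibration is good to about 2 mm. The wrist camera is an equidistant fisheye: a pixel r from the principal point sees the ray r / f radians off the axis. A picture is of the moment at which its call begins. There is no depth.
- bot.sign_off(): hands the job in; it is judged then, once.
The state is a dict: "time": time; "joints": joint angles; "qvel": joint speeds; "joint_torque": joint torques, N m; "tool_pos": TCP position; "tool_rot": TCP orientation; "wrist_force": force on the tool from outside, world axes, zero at the start; "moment": the same for the moment, N m; "gripper_width": opening from 0.0 (shut) to 1.0 (fully open); "grasp_force": force on a finger pad.
Only numpy, scipy, OpenCV 4.12 (cv2) and the standard library are available. Lean on these libraries where they do the work, as an engineer would, in place of code of your own. Each camera call takes 0.05 s, during which the arm holds its last target. There are 200 camera calls.

## Task

File the loose punched card in the lever arch board: lift the lever until the rings spring fully open, lower the card over both posts until it lies flat on the board, then press the lever down until it is fully home and the rings are shut. Let go of everything; do not force the lever, do not press the card hard against the posts, and leave the jar, loupe, mouse and gauge block where they are.

Things in the scene. Friction and masses are not known exactly. Their poses are not given: they have to be found in the camera images.
- file: Grey lever arch filing board with a steel ring mechanism, fixed to the bench, 164 x 214 x 5 mm. Origin: on its underside (bench level) midway between the two posts; x points away from the robot towards the arches, y along the line of posts to the robot's left, z up. It spans x -108 to +56, y -107 to +107 mm; its top is at z = 5 mm.
- arch_shaft (a point): Middle of the shaft on which the two bowed arches turn (file frame +40, 0, 10 mm). Shut, the arches reach over to the post tops (highest point z 64 mm); open, they lean back over the shaft, tips about 40 mm behind the posts (+x), highest point z 73 mm.
- post_left (a point): Centre of the top of the left post (file frame 0, +40, 48 mm). Both posts are fixed, upright, 6 mm thick, with flat tops with 0.8 mm rounded edges.
- post_right (a point): Centre of the top of the right post (file frame 0, -40, 48 mm), the one next to the lever.
- lever (a joint): Angle of the lever's hub, rad: 0 = fully home, rings shut (the start); 1.1 = stop, rings fully open. Friction holds the lever where it is left below about 0.3; beyond about 0.4 its spring carries it up to the stop. At the thumb grip about 3 N starts the lift and 7 to 12 N push it down; nothing pulls it home, so it must be pressed onto its stop.
- lever_blade (a joint): Bending of the lever's springy blade relative to its hub in rad, 0 unloaded, positive when pulled up: 0.0016 rad per N applied across the lever at the thumb grip (about 0.1 mm per N there). Beyond 0.04 rad (about 25 N) it is damaged.
- lever_hinge (a point): Hinge centre of the lever (file frame +28, -58, 17 mm). The hinge line runs along the file's x axis.
- thumb_grip (a point): Centre of the black thumb grip at the lever's free end: a free-turning roller 16 mm in diameter, 16 mm long along the file's x, flat ends that can be pinched. 65 mm from the hinge; shut, the lever (9 mm wide) points along the file's -y, 0.2 rad above level (grip at z 30 mm); opening swings it up towards the posts, 1.3 rad above level at the stop (z 80 mm).
- card: White rigid card, 70 x 104 x 4 mm, loose, 70 to 130 g with its clip; a joystick box stands between it and the file (carry it 150 mm up). Origin: underside centre; x across the short side to the punched edge (away from the robot, within 0.5 rad), y along it, z up. Two 8 mm holes at x +23, y -40 and +40 mm. Filed, x is along the file's x, underside at file z = 5 mm.
- hole_left (a point): Centre of the left hole at the card's underside (card frame +23, +40, 0 mm).
- hole_right (a point): Centre of the right hole at the card's underside (card frame +23, -40, 0 mm).
- grip_top (a point): Top centre of the grey clip-on finger grip in the middle of the card: an upright rib 10 mm thick (card x), 30 mm long (card y), 28 mm high above the card's upper face. The clip has free end play of +-4 mm along the card's y, so a card carried by it can shift that much along y and its holes must be found by feel.
- cot_jar: White round jar with a blue lid, 60 mm across, 70 mm high; bystander. Origin: underside centre.
- loupe: Black round loupe with a short handle, 42 x 66 x 24 mm; bystander. Origin: underside centre.
- mouse: Black computer mouse, 110 x 60 x 38 mm; bystander. Origin: underside centre.
- gauge_block: Small steel gauge block, 10 x 35 x 20 mm; bystander. Origin: underside centre.

How it is judged:
On the way, in this order (a step that is already met when the one before it is completed fails the run):
1. the lever is lifted and the rings have sprung fully open (value of joint lever above 1 rad), for 0.2 s.
2. the card is down over both posts, flat on the board, the rings still open (value of joint lever above 0.9 rad and z of each of hole_left, hole_right in the frame of file below 0.008 m and horizontal distance between hole_left and post_left below 0.004 m and horizontal distance between hole_right and post_right below 0.004 m), for 0.2 s.
At the end, for the whole second after the job is handed in: The lever is home (within 0.02 rad of its stop, so the rings are shut); the card lies at rest, flat on the board (holes within 3 mm of the board's top, tilt under 0.06 rad) with both holes over their posts (within 4 mm) (value of joint lever below 0.02 rad and z of each of hole_left, hole_right in the frame of file below 0.008 m and horizontal distance between hole_left and post_left below 0.004 m and horizontal distance between hole_right and post_right below 0.004 m and angle between card's own z axis and vertical below 0.06 rad and linear speed of card below 0.02 m/s); the robot touches nothing.
It fails at once if the lever is forced: its blade bent more than 0.04 rad (about 25 N at the thumb grip) (value of joint lever_blade above 0.04 rad or value of joint lever_blade below -0.04 rad).
It fails at once if the card is pressed against the posts or board with more than 25 N (contact force between card and file above 25 N).
It fails at once if a bystander (jar, loupe, mouse, gauge block) is moved more than 15 mm (distance of any of cot_jar, loupe, mouse, gauge_block from where it was at the start of the episode above 0.015 m).
It also fails if it takes over 72 s, if anything falls off the work surface, if the arm or the gripper's body presses on something with over 40 N, if the wrist force passes 120 N, or if a joint passes its speed limit or range.

## Working session

There is one attempt and no reset: what is moved stays moved. The work goes in short steps, Python scripts to look and compute and a tool call to move; the robot and the scene stay as the last step left them, time stands still between calls to the robot, and variables do not carry over. Pictures are saved under pics/ and viewed, at most 13 in all, crops included, and the job is handed in when it is done.

Besides the shell and the picture viewer there is one more tool, called after "Request:" by a JSON object that holds its "op" and its "data", one argument or row to a line. jog_arm: Moves the arm, as the interface text tells. Its arguments: {"type":"object","properties":{"targets":{"type":"array"}},"required":["targets"]}

```bash
mkdir -p pics; ls
cat > h.py <<'E'
import numpy as np, cv2
from scipy.spatial.transform import Rotation as R
from cell import bot
def rot(q): return R.from_quat([q[1],q[2],q[3],q[0]])
def ray(c,u,v,fish=False):
    a=np.array([(u-c["cx"])/c["fx"],(v-c["cy"])/c["fy"]])
    if fish:
        t=np.linalg.norm(a); s=np.sin(t)/max(t,1e-9); d=np.array([a[0]*s,-a[1]*s,-np.cos(t)])
    else: d=np.array([a[0],-a[1],-1.])
    return np.array(c["xyz"]),rot(c["attitude"]).apply(d)
def plane(c,u,v,z,fish=False):
    o,d=ray(c,u,v,fish); return o+d*(z-o[2])/d[2]
def proj(c,p):
    x=rot(c["attitude"]).inv().apply(np.array(p)-np.array(c["xyz"])); return c["cx"]+c["fx"]*x[0]/-x[2], c["cy"]+c["fy"]*-x[1]/-x[2]
E
python3 - <<'E'
from h import *
import pickle
print(bot.finger_overhang,bot.sense())
for n in("top","scene","wrist"):
    c=bot.read_camera(n); pickle.dump(c,open(n+"0.pkl","wb")); print(n,{k:v for k,v in c.items() if k!="color"})
    cv2.imwrite(f"pics/{n}0.png",cv2.resize(c["color"][:,:,::-1],(800,600)) if n!="wrist" else c["color"][:,:,::-1])
E
```

```text
pics
0.019 {'time': 0.0, 'joints': array([ 1.46370851e+00,  4.08379180e-02,  8.37906458e-02, -4.73032599e-04,
       -1.61548503e+00, -3.33684305e-01]), 'qvel': array([ 0.00077522, -0.00222178, -0.00028059,  0.00032839, -0.00105256,
       -0.0003356 ]), 'joint_torque': array([-4.48449282e-04, -3.68197560e+01,  3.47410798e+01,  6.93194389e+00,
       -5.46287614e-03,  1.37148294e-05]), 'tool_pos': array([0.25578603, 0.54242088, 0.2492511 ]), 'tool_rot': array([ 8.89137754e-04,  9.75814997e-01, -2.18596164e-01, -1.36642953e-04]), 'wrist_force': array([ 0.81900311, -0.56518366, -0.11270513]), 'moment': array([-0.01938049,  0.00243268,  0.02238681]), 'grasp_force': 0.0, 'gripper_width': 0.9989736465271534}
top {'fx': 456.06906977670354, 'fy': 456.06906977670354, 'cx': 255.9704257630477, 'cy': 196.10509029092256, 'xyz': array([0.31503317, 0.10807268, 1.61336796]), 'attitude': array([ 0.71640968,  0.02511899, -0.03703374, -0.69624328])}
scene {'fx': 482.94956920307106, 'fy': 482.94956920307106, 'cx': 252.6060720592058, 'cy': 187.55665723536393, 'xyz': array([-0.46114616,  0.69009565,  0.92553236]), 'attitude': array([-0.44175265, -0.20643222,  0.38227438,  0.7849246 ])}
wrist {'fx': 297.3186396354542, 'fy': 297.3186396354542, 'cx': 261.0743349256927, 'cy': 193.4143833248957, 'xyz': array([0.33187369, 0.50620769, 0.37303485]), 'attitude': array([-0.52806684,  0.08989256, -0.13934027,  0.83285595])}
```

View pics/top0.png

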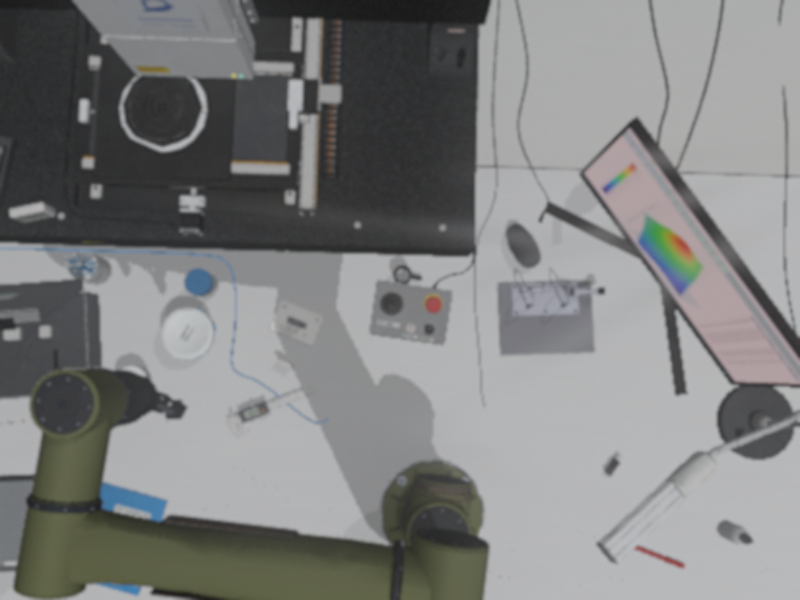

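View pics/scene0.png

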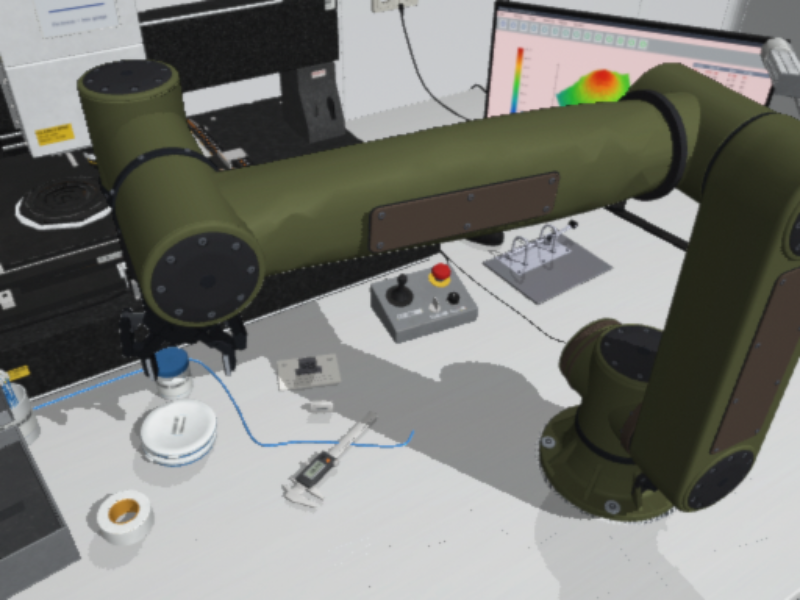

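The top view (800x600 scale) shows the file at about (545,315) with its lever grip at (601,291), the card at (297,322) with its rib at (296,322), and the joystick box at (411,312). The mouse is at (522,245), the loupe at (404,274), the jar at (199,282) and the gauge block at (282,368). The scene view shows the same layout.

Run:
```python
from h import *
import pickle
c=pickle.load(open("top0.pkl","rb")); im=c["color"][:,:,::-1]
for n,(u,v),z in [("file",(545,315),.005),("thumb",(601,291),.03),("rib",(296,322),.032),("joy",(411,312),.05),("mouse",(522,245),.03),("loupe",(404,274),.02),("gauge",(282,368),.02)]:
    print(n,plane(c,u*.64,v*.64,z).round(3))
a=cv2.resize(im[168:236,310:396],None,fx=6,fy=6,interpolation=cv2.INTER_CUBIC)[:400,:516]
b=cv2.resize(im[180:230,165:212],None,fx=6,fy=6,interpolation=cv2.INTER_CUBIC)
o=np.zeros((408,800,3),np.uint8); o[:400,:516]=a; o[:300,518:518+282]=b
cv2.imwrite("pics/crop0.png",o)
g=cv2.cvtColor(im,cv2.COLOR_BGR2GRAY); print(g[200:226:3,316:384:4])
```

```text
file [ 0.447 -0.247  0.005]
thumb [ 0.503 -0.367  0.03 ]
rib [0.413 0.313 0.032]
joy [0.442 0.059 0.05 ]
mouse [ 0.602 -0.188  0.03 ]
loupe [0.529 0.076 0.02 ]
gauge [0.311 0.341 0.02 ]
[[179 121 113 138 151 157 158 158 142 154 151 152 152 137 122 123 175]
 [179 124 114 119 119 120 120 118 117 113 118 119 120 121 124 126 173]
 [179 124 113 118 120 120 120 119 115 119 120 121 122 124 127 128 168]
 [180 120 119 121 120 121 120 120 120 121 121 123 125 127 130 131 164]
 [180 124 120 120 120 120 120 120 121 123 123 126 127 129 131 131 166]
 [180 127 121 120 120 120 121 122 123 124 126 128 130 132 131 132 163]
 [180 128 121 121 121 121 122 124 124 127 129 131 131 132 131 130 163]
 [180 134 121 122 122 123 124 126 128 130 131 131 131 130 130 126 158]
 [180 147 121 121 123 125 126 128 130 132 132 132 133 130 131 131 154]]
```

View pics/crop0.png

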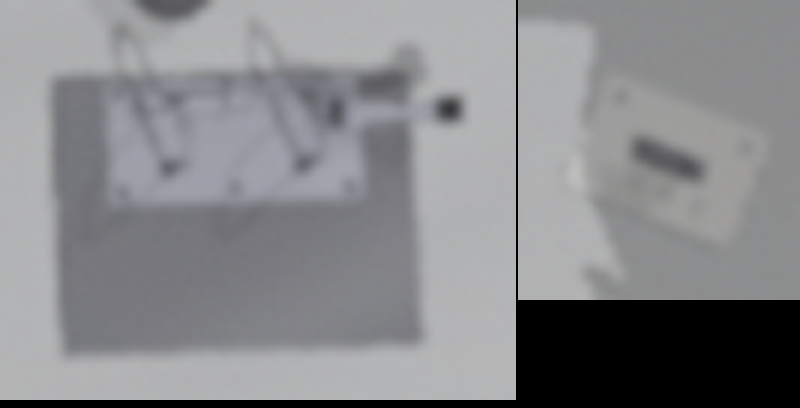

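The crop shows the board corners at about (53,77), (63,355), (423,345) and the grip at (448,108). The post tops are near (168,170) and (303,163). On the card, the holes are at (622,97) and (745,147) and the rib at (668,160).

```bash
cat > fit0.py <<'E'
from h import *
import pickle
c=pickle.load(open("top0.pkl","rb"))
A=lambda u,v,z:plane(c,310+(u+.5)/6-.5,168+(v+.5)/6-.5,z)
B=lambda u,v,z:plane(c,165+(u-518+.5)/6-.5,180+(v+.5)/6-.5,z)
tl,bl,br=A(53,77,.005),A(63,355,.005),A(423,345,.005)
print("board",tl,bl,br,np.linalg.norm(tl-bl),np.linalg.norm(br-bl))
yw=bl-br; th=np.arctan2(-yw[0],yw[1]); x2=tl-bl; print("yaw",th,np.arctan2(x2[1],x2[0]))
ex=np.array([np.cos(th),np.sin(th),0]);ey=np.array([-np.sin(th),np.cos(th),0])
mid=(bl+br)/2; O=mid+.108*ex; print("origin",O)
pl,pr=A(168,170,.048),A(303,163,.048); print("posts?",pl,pr,"expect",O+.04*ey,O-.04*ey)
t=A(448,108,.03); print("thumb",t,"expect",O+.028*ex-(.058+.065*np.cos(.2))*ey)
hl,hr=B(622,97,.004),B(745,147,.004);print("holes",hl,hr,np.linalg.norm(hl-hr))
d=hl-hr; tc=np.arctan2(-d[0],d[1]); r=B(668,160,.032); print("card yaw",tc,"rib",r,"from holes",(hl+hr)/2-.023*np.array([np.cos(tc),np.sin(tc),0]))
E
python3 fit0.py
```

```text
board [ 0.51977942 -0.13780087  0.005     ] [ 0.35532462 -0.14628594  0.005     ] [ 0.36719712 -0.35899527  0.005     ] 0.16467354758257063 0.2130404039427927
yaw 0.055757716879704655 0.05154942221341428
origin [ 0.46909303 -0.24662189  0.005     ]
posts? [ 0.46233759 -0.19849139  0.048     ] [ 0.4686854  -0.27655626  0.048     ] expect [ 0.46686388 -0.20668405  0.005     ] [ 0.47132218 -0.28655973  0.005     ]
thumb [ 0.50527843 -0.3659052   0.03      ] expect [ 0.50383196 -0.36657667  0.005     ]
holes [0.45087385 0.34448338 0.004     ] [0.42348367 0.27111184 0.004     ] 0.07831733683120726
card yaw -0.357286351360705 rib [0.41278804 0.31235587 0.032     ] from holes [0.41563123 0.31584147 0.004     ]
```

Run:
```python
from h import *
import pickle
t=pickle.load(open("top0.pkl","rb"));s=pickle.load(open("scene0.pkl","rb"))
for n,a,b in [("corner",(634,120),(497,2)),("peak",(688,238),(602,75)),("cbartop",(634,167),(519,48)),("cbarbot",(604,188),(514,108)),("stand/mouse",(522,245),(488,236))]:
    o1,d1=ray(t,a[0]*.64,a[1]*.64);o2,d2=ray(s,b[0]*.64,b[1]*.64)
    k=np.linalg.lstsq(np.c_[d1,-d2],o2-o1,rcond=None)[0]; p,q=o1+d1*k[0],o2+d2*k[1]; print(n,p.round(3),np.linalg.norm(p-q).round(3))
for z in(.1,.15,.2):
  print(z,plane(t,585*.64,172*.64,z).round(3),plane(t,735*.64,383*.64,z).round(3))
```

```text
corner [ 0.748 -0.299  0.443] 0.004
peak [ 0.571 -0.44   0.325] 0.008
cbartop [ 0.69  -0.327  0.363] 0.001
cbarbot [ 0.683 -0.31   0.239] 0.011
stand/mouse [ 0.608 -0.194 -0.003] 0.025
0.1 [ 0.754 -0.31   0.1  ] [ 0.306 -0.634  0.1  ]
0.15 [ 0.74  -0.297  0.15 ] [ 0.306 -0.609  0.15 ]
0.2 [ 0.725 -0.283  0.2  ] [ 0.307 -0.585  0.2  ]
```

Request:
{"op": "jog_arm", "data": {
  "targets": [
    [[0.17,-0.59,0,0,0,-0.96,40],[0.17,-0.59,0,0,0,-0.96,40],[0.17,-0.59,0,0,0,-0.96,40],[0.17,-0.59,0,0,0,-0.96,40],[0.17,-0.59,0,0,0,-0.96,40],[0.17,-0.59,0,0,0,-0.96,40],[0.17,-0.59,0,0,0,-0.96,40],[0.17,-0.59,0,0,0,-0.96,40],[0.17,-0.59,0,0,0,-0.96,40],[0.17,-0.59,0,0,0,-0.96,40],[0.17,-0.59,0,0,0,-0.96,40],[0.17,-0.59,0,0,0,-0.96,40]]
  ]
}}

```text
time: 1.35
tool_pos: [0.3172, 0.3294, 0.25]
tool_rot: [-0.0, -0.678, 0.735, 0.0]
wrist_force: [-0.2, 0.8, 0.5]
gripper_width: 0.471
grasp_force: 0.0
```

```bash
cat > st.py <<'E'
from h import *
s=bot.sense(); r=rot(s["tool_rot"]).as_matrix()
print("t",round(s["time"],2),"j",np.round(s["joints"],2),"p",np.round(s["tool_pos"],4),"F",np.round(s["wrist_force"],1),"w",round(s["gripper_width"]*85.4,1),"g",round(s["grasp_force"],1))
print("xang",np.degrees(np.arctan2(r[1,0],r[0,0])).round(1),"y",r[:,1].round(3),"z",r[:,2].round(3))
E
python3 st.py
```

```text
t 1.35 j [ 1.25 -0.35 -0.26 -0.   -1.66 -1.33] p [0.3172 0.3294 0.25  ] F [-0.2  0.8  0.5] w 40.2 g 0.0
xang -94.6 y [-0.997  0.08   0.   ] z [-0. -0. -1.]
```

Request:
{"op": "jog_arm", "data": {
  "targets": [
    [[0.17,-0.59,0,0,0,-0.96,40],[0.17,-0.59,0,0,0,-0.96,40],[0.17,-0.59,0,0,0,-0.96,40],[0.17,-0.59,0,0,0,-0.96,40],[0.17,-0.59,0,0,0,-0.96,40],[0.17,-0.59,0,0,0,-0.96,40],[0.17,-0.59,0,0,0,-0.96,40],[0.17,-0.59,0,0,0,-0.96,40],[0.17,-0.59,0,0,0,-0.96,40],[0.17,-0.59,0,0,0,-0.96,40],[0.17,-0.59,0,0,0,-0.96,40],[0.17,-0.59,0,0,0,-0.96,40]]
  ]
}}

```text
time: 2.55
tool_pos: [0.3784, 0.1171, 0.2501]
tool_rot: [-0.0, -0.142, 0.99, 0.0]
wrist_force: [-0.1, 0.5, 0.4]
gripper_width: 0.469
grasp_force: 0.0
```

Request:
{"op": "jog_arm", "data": {
  "targets": [
    [[0.17,-0.59,0,0,0,-0.96,40],[0.17,-0.59,0,0,0,-0.96,40],[0.17,-0.59,0,0,0,-0.96,40],[0.17,-0.59,0,0,0,-0.96,40],[0.17,-0.59,0,0,0,-0.96,40],[0.17,-0.59,0,0,0,-0.96,40],[0.17,-0.59,0,0,0,-0.96,40],[0.17,-0.59,0,0,0,-0.96,40],[0.17,-0.59,0,0,0,-0.96,40],[0.17,-0.59,0,0,0,-0.96,40],[0.17,-0.59,0,0,0,-0.96,40],[0.17,-0.59,0,0,0,-0.96,40]]
  ]
}}

```text
time: 3.75
tool_pos: [0.4396, -0.0953, 0.25]
tool_rot: [-0.0, 0.445, 0.896, 0.0]
wrist_force: [0.6, 0.1, 0.3]
gripper_width: 0.468
grasp_force: 0.0
```

```bash
python3 st.py
```

```text
t 3.75 j [ 0.24 -0.37 -0.28 -0.   -1.66 -2.73] p [ 0.4396 -0.0953  0.25  ] F [0.6 0.1 0.3] w 40.0 g 0.0
xang 127.1 y [ 0.797  0.604 -0.   ] z [-0.  0. -1.]
```

Request:
{"op": "jog_arm", "data": {
  "targets": [
    [[0.24,-0.98,0,0,0,0,40],[0.24,-0.98,0,0,0,0,40],[0.24,-0.98,0,0,0,-0.75,40],[0.24,-0.98,0,0,0,-0.9,40],[0.24,-0.98,0,0,0,-1,40],[0.24,-0.98,0,0,0,-1,40],[0.24,-0.98,0,0,0,-1,40],[0,0,0,0,0,-1,40],[0,0,-0.3,-1,-0.06,0,40],[0,0,-0.3,-1,-0.06,0,40],[0,0,-0.3,-1,-0.06,0,40],[0,0,-0.3,-1,-0.06,0,40]]
  ]
}}

```text
time: 4.95
tool_pos: [0.484, -0.3447, 0.2269]
tool_rot: [0.133, 0.648, 0.739, -0.127]
wrist_force: [-0.1, -0.9, 0.0]
gripper_width: 0.47
grasp_force: 0.0
```

```bash
python3 st.py
python3 - <<'E'
from h import *
import pickle
o=[]
for n in("top","scene","wrist"):
    c=bot.read_camera(n); pickle.dump(c,open(n+"1.pkl","wb")); o.append(c["color"][:,:,::-1])
k=np.zeros((600,800,3),np.uint8)
k[:300,:400]=cv2.resize(o[0],(400,300),interpolation=cv2.INTER_AREA);k[:300,400:]=cv2.resize(o[1][0:300,112:512],(400,300));k[300:,:400]=cv2.resize(o[2],(400,300),interpolation=cv2.INTER_AREA);k[300:,400:]=cv2.resize(o[2][150:384,100:412],(400,300))
cv2.imwrite("pics/m1.png",k)
E
```

```text
t 4.95 j [-0.09 -0.16 -0.32  0.37 -1.36 -2.99] p [ 0.484  -0.3447  0.2269] F [-0.1 -0.9  0. ] w 40.2 g 0.0
xang 97.7 y [ 0.992  0.128 -0.016] z [ 0.032 -0.361 -0.932]
```

View pics/m1.png

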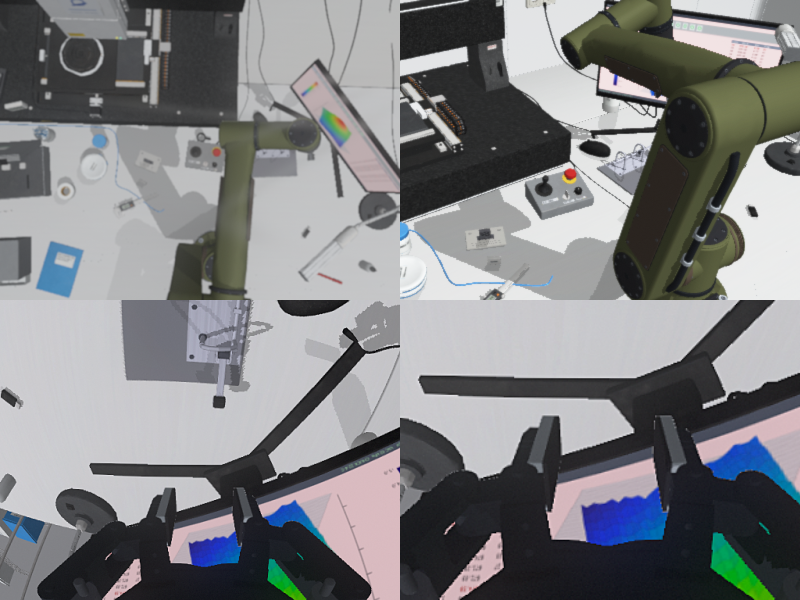

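The combined picture shows the arm stopped over the file's right side, close to the monitor. In the wrist view, grip and lever are at (219,402) in the lower-left panel, and the monitor's lower bezel runs from (300,470) to (400,408). Joint 6 sits at its limit, so I'll work out the monitor's bottom height and then decide whether to flip the wrist.

Run:
```python
from h import *
import pickle
t=pickle.load(open("top0.pkl","rb"));w=pickle.load(open("wrist1.pkl","rb"))
o1,da=ray(t,585*.64,172*.64);_,db=ray(t,735*.64,383*.64); n=np.cross(da,db); n/=np.linalg.norm(n)
for u,v in[(505,143),(435,186),(384,218)]:
    o,d=ray(w,u,v,True); k=n@(o1-o)/(n@d); print((o+k*d).round(3))
print(w["xyz"].round(3), plane(w,219*1.28,102*1.28,.03,True))
s=pickle.load(open("scene1.pkl","rb"));t1=pickle.load(open("top1.pkl","rb"))
# wrist end cap centre: top panel (300,133), scene panel (575,48)
o1,d1=ray(t1,300*1.28,133*1.28);o2,d2=ray(s,112+(575-400),48)
k=np.linalg.lstsq(np.c_[d1,-d2],o2-o1,rcond=None)[0]; print("wrist cap",o1+d1*k[0],o2+d2*k[1])
```

```text
[ 0.78  -0.316  0.051]
[ 0.675 -0.376  0.082]
[ 0.614 -0.408  0.106]
[ 0.468 -0.223  0.31 ] [ 0.5019402  -0.36861783  0.03      ]
wrist cap [ 0.4995266  -0.24866558  0.41901018] [ 0.601204   -0.08710799  0.38646134]
```

Request:
{"op": "jog_arm", "data": {
  "targets": [
    [[0,0,0,-0.03,0.37,0.93,45],[0,0,0,-0.03,0.37,0.93,45],[0,0,0,-0.03,0.37,0.93,45],[0,0,0,-0.03,0.37,0.93,45],[0,0,0,-0.03,0.37,0.93,45],[0,0,0,-0.03,0.37,0.93,45],[0,0,0,-0.03,0.37,0.93,45],[0,0,0,-0.03,0.37,0.93,45],[0,0,0,-0.03,0.37,0.93,45],[0,0,0,-0.03,0.37,0.93,45],[0,0,0,-0.03,0.37,0.93,45],[0,0,0,-0.03,0.37,0.93,45]]
  ]
}}

```text
time: 6.3
tool_pos: [0.4844, -0.3444, 0.2283]
tool_rot: [0.027, 0.09, 0.979, -0.183]
wrist_force: [-0.4, -0.3, -0.2]
gripper_width: 0.528
grasp_force: 0.0
```

Request:
{"op": "jog_arm", "data": {
  "targets": [
    [[0,0,0,-0.03,0.37,0.93,45],[0,0,0,-0.03,0.37,0.93,45],[0,0,0,-0.03,0.37,0.93,45],[0,0,0,-0.03,0.37,0.93,45],[0,0,0,-0.03,0.37,0.93,45],[0,0,0,-0.03,0.37,0.93,45],[0,0,0,-0.03,0.37,0.93,45],[0,0,0,-0.03,0.37,0.93,45],[0,0,0,-0.03,0.37,0.93,45],[0,0,0,-0.03,0.37,0.93,45],[0,0,0,-0.03,0.37,0.93,45],[0,0,0,-0.03,0.37,0.93,45]]
  ]
}}

```text
time: 7.5
tool_pos: [0.4843, -0.3444, 0.2283]
tool_rot: [-0.088, -0.502, 0.843, -0.17]
wrist_force: [-0.7, 1.0, -0.2]
gripper_width: 0.525
grasp_force: 0.0
```

```bash
python3 st.py
```

```text
t 7.5 j [-0.08 -0.16 -0.32  0.39 -1.36 -0.49] p [ 0.4843 -0.3444  0.2283] F [-0.7  1.  -0.2] w 44.8 g 0.0
xang -120.4 y [-0.877  0.437 -0.199] z [ 0.023 -0.376 -0.926]
```

```bash
cat > go.py <<'E'
# usage: go.py px py pz yawdeg tiltdeg sgn : tool y = sgn*(cos yaw, sin yaw,0); body leans by tilt toward left of yaw dir
from h import *
import sys
p=np.array(list(map(float,sys.argv[1:4]))); a,t=np.radians(list(map(float,sys.argv[4:6]))); s=float(sys.argv[6])
ex=np.array([np.cos(a),np.sin(a),0]);ey=np.array([-np.sin(a),np.cos(a),0])
z=-(np.sin(t)*ey+np.cos(t)*np.array([0,0,1])); y=s*ex; D=np.c_[np.cross(y,z),y,z]
st=bot.sense(); d=R.from_matrix(D)*rot(st["tool_rot"]).inv()
print("shift units",((p-st["tool_pos"])/.03).round(2),"turn units",(np.degrees(d.as_rotvec())/6).round(2))
E
python3 go.py .5015 -.334 .105 3.1 24 -1
```

```text
shift units [ 0.57  0.35 -4.11] turn units [-0.42  2.06  4.83]
```

Request:
{"op": "jog_arm", "data": {
  "targets": [
    [[0.1,0.06,-0.68,-0.07,0.34,0.8,45],[0.1,0.06,-0.68,-0.07,0.34,0.8,45],[0.1,0.06,-0.68,-0.07,0.34,0.8,45],[0.1,0.06,-0.68,-0.07,0.34,0.8,45],[0.1,0.06,-0.68,-0.07,0.34,0.8,45],[0.07,0.05,-0.68,-0.07,0.34,0.8,45],[0,0,0,0,0,0,45]]
  ]
}}

```text
time: 8.2
tool_pos: [0.4999, -0.3337, 0.1023]
tool_rot: [0.144, 0.708, -0.675, 0.15]
wrist_force: [-0.5, 0.6, 0.3]
gripper_width: 0.526
grasp_force: 0.0
```

```bash
python3 st.py; python3 go.py .5035 -.3665 .033 3.1 24 -1
python3 - <<'E'
from h import *
import pickle
c=bot.read_camera("wrist"); pickle.dump(c,open("wrist2.pkl","wb"))
cv2.imwrite("pics/w2.png",c["color"][:,:,::-1])
E
```

```text
t 8.2 j [-0.05 -0.09 -0.52  0.46 -1.14 -0.1 ] p [ 0.4999 -0.3337  0.1023] F [-0.5  0.6  0.3] w 44.9 g 0.0
xang -87.2 y [-0.999 -0.048  0.001] z [ 0.018 -0.405 -0.914]
shift units [ 0.12 -1.09 -2.31] turn units [-0.01 -0.01  0.06]
```

View pics/w2.png

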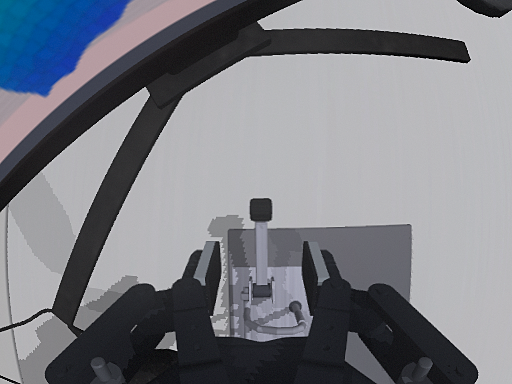

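The wrist view shows the black grip at (261,209), centred between the fingers, whose pads are at columns 211 and 310. The lever runs down to its hinge at (262,290).

Run:
```python
from h import *
import pickle
c=pickle.load(open("wrist2.pkl","rb")); print(plane(c,261,210,.032,True), plane(c,262,290,.017,True))
```

```text
[ 0.50096352 -0.36748838  0.032     ] [ 0.49709886 -0.30438844  0.017     ]
```

Request:
{"op": "jog_arm", "data": {
  "targets": [
    [[0.02,-0.22,-0.46,0,0,0,40],[0.02,-0.22,-0.46,0,0,0,40],[0.03,-0.22,-0.46,0,0,0,40],[0.03,-0.22,-0.46,0,0,0,40],[0.02,-0.21,-0.45,0,0,0,40],[0,0,0,0,0,0,40]]
  ]
}}

```text
time: 8.85
tool_pos: [0.5043, -0.3675, 0.0363]
tool_rot: [0.143, 0.707, -0.676, 0.152]
wrist_force: [0.6, -0.1, 0.3]
gripper_width: 0.467
grasp_force: 0.0
```

```bash
python3 st.py
```

```text
t 8.85 j [-0.12  0.02 -0.55  0.5  -0.99 -0.11] p [ 0.5043 -0.3675  0.0363] F [ 0.6 -0.1  0.3] w 39.9 g 0.0
xang -87.5 y [-0.999 -0.045 -0.003] z [ 0.021 -0.407 -0.913]
```

Request:
{"op": "jog_arm", "data": {
  "targets": [
    [[-0.07,0.03,-0.15,0,0,0,28],[0,0,0,0,0,0,10],[0,0,0,0,0,0,10],[0,0,0,0,0,0,10],[0,0,0,0,0,0,10],[0,0,0,0,0,0,10]]
  ]
}}

```text
time: 9.45
tool_pos: [0.5021, -0.366, 0.0325]
tool_rot: [0.143, 0.708, -0.675, 0.152]
wrist_force: [-4.5, 2.4, 3.2]
gripper_width: 0.17
grasp_force: 59.4
```

```bash
python3 st.py
```

```text
t 9.45 j [-0.12  0.01 -0.57  0.51 -0.98 -0.12] p [ 0.5021 -0.366   0.0325] F [-4.5  2.4  3.2] w 14.5 g 59.4
xang -87.3 y [-0.999 -0.048 -0.003] z [ 0.022 -0.408 -0.913]
```

Request:
{"op": "jog_arm", "data": {
  "targets": [
    [[-0.01,0.05,0.21,0,0,0,10],[-0.01,0.07,0.2,0,0,0,10],[-0.01,0.1,0.2,0,0,0,10],[0,0,0,0,0,0,10]]
  ]
}}

```text
time: 9.85
tool_pos: [0.5017, -0.3591, 0.0515]
tool_rot: [0.143, 0.708, -0.675, 0.153]
wrist_force: [-4.6, 1.8, 4.7]
gripper_width: 0.174
grasp_force: 59.8
```

Request:
{"op": "jog_arm", "data": {
  "targets": [
    [[-0.01,0.11,0.18,0,0,0,10],[-0.01,0.13,0.17,0,0,0,10],[-0.01,0.15,0.16,0,0,0,10],[0,0,0,0,0,0,10]]
  ]
}}

```text
time: 10.25
tool_pos: [0.501, -0.3473, 0.0668]
tool_rot: [0.143, 0.708, -0.674, 0.153]
wrist_force: [-4.7, 1.9, 6.8]
gripper_width: 0.169
grasp_force: 60.1
```

Request:
{"op": "jog_arm", "data": {
  "targets": [
    [[-0.01,0.16,0.14,0,0,0,10],[-0.01,0.18,0.13,0,0,0,10],[-0.01,0.17,0.1,0,0,0,10],[0,0,0,0,0,0,10]]
  ]
}}

```text
time: 10.65
tool_pos: [0.5001, -0.3318, 0.0779]
tool_rot: [0.143, 0.708, -0.674, 0.153]
wrist_force: [-5.7, 2.1, 8.1]
gripper_width: 0.172
grasp_force: 60.3
```

Request:
{"op": "jog_arm", "data": {
  "targets": [
    [[0,0,0,0,0,0,40],[0,0,0,0,0,0,40],[0,0,0,0,0,0,40],[0,0.2,0.4,0,0,0,40],[0,0.4,0.9,0,0,0,40],[0,0.4,0.9,0,0,0,40],[0,0.4,0.9,0,0,0,40]]
  ]
}}

```text
time: 11.35
tool_pos: [0.4998, -0.2896, 0.1714]
tool_rot: [0.143, 0.708, -0.675, 0.153]
wrist_force: [-0.2, -0.2, 0.2]
gripper_width: 0.468
grasp_force: 0.0
```

```bash
python3 st.py
python3 - <<'E'
from h import *
import pickle
o=[]
for n in("top","wrist"):
    c=bot.read_camera(n); pickle.dump(c,open(n+"3.pkl","wb")); o.append(c["color"][:,:,::-1])
a=cv2.resize(o[1][180:384,130:400],None,fx=1.48,fy=1.48); b=cv2.resize(o[0][160:240,300:400],(400,320),interpolation=cv2.INTER_CUBIC)
k=np.zeros((320,800,3),np.uint8); k[:a.shape[0],:a.shape[1]]=a[:320,:400]; k[:,400:]=b
cv2.imwrite("pics/m3.png",k)
E
```

```text
t 11.35 j [ 0.05 -0.17 -0.46  0.44 -1.3  -0.12] p [ 0.4998 -0.2896  0.1714] F [-0.2 -0.2  0.2] w 39.9 g 0.0
xang -87.3 y [-0.999 -0.049 -0.004] z [ 0.024 -0.408 -0.913]
```

View pics/m3.png

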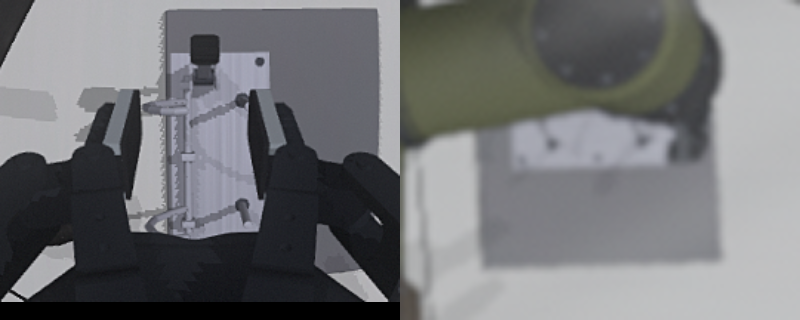

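The picture shows the lever upright with its grip at (204,48). The arches are leaned back and the post tops are clear at (240,99) and (240,204), so the rings are open.

```bash
python3 - <<'E'
from h import *
import pickle
c=pickle.load(open("wrist3.pkl","rb"))
f=lambda u,v,z:plane(c,130+u/1.48,180+v/1.48,z,True)
a,b=f(240,204,.048),f(240,99,.048); print("L",a,"R",b,np.linalg.norm(a-b),"mid",(a+b)/2); print("lever grip",f(204,48,.08))
E
python3 go.py .414 .314 .16 -20.5 0 -1
```

```text
L [ 0.46970577 -0.22283551  0.048     ] R [ 0.47406615 -0.29227387  0.048     ] 0.06957512821216998 mid [ 0.47188596 -0.25755469  0.048     ]
lever grip [ 0.4987243 -0.3224779  0.08     ]
shift units [-2.94 20.11 -0.52] turn units [ 4.03 -0.51 -3.82]
```

Run:
```python
from h import *
import pickle
c=pickle.load(open("wrist3.pkl","rb"))
f=lambda u,v,z:plane(c,130+u/1.48,180+v/1.48,z,True)
for z,l,r in[(.006,(240,204),(240,99)),(.048,(246,222),(240,101))]:
    a,b=f(*l,z),f(*r,z); print(z,"L",a,"R",b,np.linalg.norm(a-b),"mid",(a+b)/2)
print(c["xyz"])
```

```text
0.006 L [ 0.46490458 -0.20875313  0.006     ] R [ 0.46992649 -0.28872627  0.006     ] 0.08013065349480969 mid [ 0.46741553 -0.2487397   0.006     ]
0.048 L [ 0.46483324 -0.21008686  0.048     ] R [ 0.47399677 -0.29100368  0.048     ] 0.08143403067834097 mid [ 0.469415   -0.25054527  0.048     ]
[ 0.50135212 -0.31565731  0.32483657]
```

Request:
{"op": "jog_arm", "data": {
  "targets": [
    [[-0.14,1,0,0.34,-0.04,-0.32,40],[-0.14,1,0,0.34,-0.04,-0.32,40],[-0.14,1,0,0.34,-0.04,-0.32,40],[-0.14,1,0,0.34,-0.04,-0.32,40],[-0.14,1,0,0.34,-0.04,-0.32,40],[-0.14,1,0,0.34,-0.04,-0.32,40],[-0.14,1,0,0.34,-0.04,-0.32,40],[-0.14,1,0,0.34,-0.04,-0.32,40],[-0.14,1,0,0.34,-0.04,-0.32,40],[-0.14,1,0,0.34,-0.04,-0.32,40],[-0.14,1,0,0.34,-0.04,-0.32,40],[-0.14,1,0,0.34,-0.04,-0.32,40]]
  ]
}}

```text
time: 12.65
tool_pos: [0.449, 0.0711, 0.17]
tool_rot: [-0.001, -0.57, 0.822, 0.008]
wrist_force: [0.2, -0.2, -0.0]
gripper_width: 0.467
grasp_force: 0.0
```

Request:
{"op": "jog_arm", "data": {
  "targets": [
    [[-0.16,1,0,0,0,0,40],[-0.16,1,0,0,0,0,40],[-0.16,1,0,0,0,0,40],[-0.16,1,0,0,0,0,40],[-0.16,1,0,0,0,0,40],[-0.16,1,0,0,0,0,40],[-0.16,1,-0.2,0,0,0,40],[-0.14,0.9,-0.3,0,0,0,40],[0,0,0,0,0,0,40]]
  ]
}}

```text
time: 13.55
tool_pos: [0.4102, 0.3087, 0.1529]
tool_rot: [-0.003, -0.571, 0.821, 0.007]
wrist_force: [-0.2, -0.1, -0.7]
gripper_width: 0.472
grasp_force: 0.0
```

```bash
python3 st.py;python3 go.py .4128 .3124 .12 -20.5 0 -1
python3 - <<'E'
from h import *
import pickle
c=bot.read_camera("wrist"); pickle.dump(c,open("wrist4.pkl","wb"))
cv2.imwrite("pics/w4.png",c["color"][:,:,::-1])
E
```

```text
t 13.55 j [ 1.03 -0.18 -0.3  -0.02 -1.45 -1.38] p [0.4102 0.3087 0.1529] F [-0.2 -0.1 -0.7] w 40.3 g 0.0
xang -110.3 y [-0.938  0.347  0.015] z [-0.012  0.009 -1.   ]
shift units [ 0.09  0.12 -1.1 ] turn units [-0.08 -0.12 -0.03]
```

View pics/w4.png

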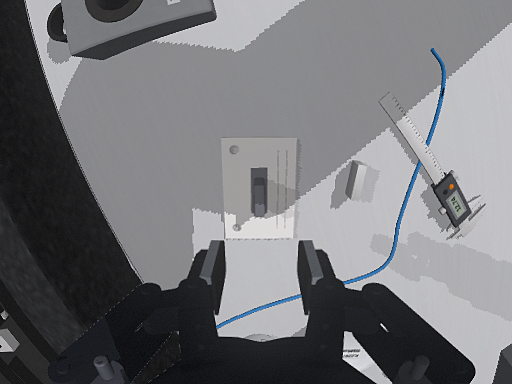

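The wrist view shows the card with its right hole at (234,150), left hole at (236,227) and rib at about (259,193). It is nearly aligned with the fingers.

Run:
```python
from h import *
import pickle
c=pickle.load(open("wrist4.pkl","rb"))
g=cv2.cvtColor(c["color"],cv2.COLOR_RGB2GRAY)
print(g[160:226:3,246:276:2])
f=lambda u,v,z:plane(c,u,v,z,True)
l,r=f(236,227,.004),f(234,150,.004); d=l-r; t=np.arctan2(-d[0],d[1]); print(l,r,np.linalg.norm(d),t,"centre",(l+r)/2-.023*np.array([np.cos(t),np.sin(t),0]))
for z in(.01,.032): print(z,f(259,192,z))
for q in [(221,138),(298,138),(298,239),(224,239)]: print(f(*q,.004))
```

```text
[[158 158 158 159 159 158 156 158 158 159 157 158 158 159 156]
 [160 157 159 159 158 159 159 157 157 158 158 159 158 159 158]
 [157 159 159 161 161 160 163 164 165 164 165 160 157 158 158]
 [158 160 139  77  78  79  79  81  80  82  73 166 159 158 159]
 [158 160 142  78  81  83  82  82  85  81  76 164 160 157 158]
 [159 159 142  79  82  82  83  82  84  82  78 151 157 158 157]
 [158 160 144  79  72  61  62  59  58  77  71 168 161 159 157]
 [160 158 143  81  67  65  66  62  63  66  67 145 139 137 147]
 [158 158 144  82  59  64  63  64  66  63  69 145 139 139 139]
 [158 158 145  72  77  85  84  83  80  61  75 146 138 141 138]
 [158 159 144  81  77  85  84  84  82  63  75 147 140 139 139]
 [159 158 151  80  77  85  83  83  82  61  75 146 139 139 140]
 [158 159 149  81  71  85  84  83  84  67  76 144 139 140 139]
 [159 160 146  81  71  87  85  83  86  68  75 145 141 139 139]
 [159 159 147  80  71  83  88  83  82  66  74 145 141 139 140]
 [159 160 146  80  77 113 114 115 116  74  78 144 140 140 141]
 [159 159 145  81  76 113 111 110 110  95  78 146 140 140 139]
 [157 159 157  76  81 113 111 110 112  96  86 166 151 140 138]
 [158 158 159 166  98 113 110 111 112 122 166 160 158 159 156]
 [158 156 164 232 207 169 205 159 172 160 153 164 195 228 223]
 [159 162 223 219 219 220 220 221 220 219 220 220 219 219 220]
 [221 219 220 219 219 219 220 219 220 219 219 219 219 220 221]]
[0.44756073 0.34352221 0.004     ] [0.41996255 0.26961488 0.004     ] 0.07889203006023747 -0.35738129406346086 centre [0.41221487 0.31461445 0.004     ]
0.01 [0.41191147 0.31457564 0.01      ]
0.032 [0.4094421  0.30742373 0.032     ]
[0.42708132 0.25470067 0.004     ]
[0.3603072  0.27959325 0.004     ]
[0.39263547 0.37925742 0.004     ]
[0.46455065 0.3520405  0.004     ]
```

```bash
python3 - <<'E'
from h import *
import pickle
c=pickle.load(open("wrist4.pkl","rb")); p=plane(c,259.3,201,.032,True); print(p)
t=-.357; d=p[:2]-np.array([.4122,.3146]); print("offset card frame x,y",d@[np.cos(t),np.sin(t)],d@[-np.sin(t),np.cos(t)])
E
python3 go.py .4125 .3135 .075 -20.5 0 -1
```

```text
[0.41210989 0.31534689 0.032     ]
offset card frame x,y -0.00034543914228916755 0.0006683114940861315
shift units [ 0.06  0.2  -2.62] turn units [-0.08 -0.11 -0.03]
```

Request:
{"op": "jog_arm", "data": {
  "targets": [
    [[0.06,0.21,-0.6,-0.08,-0.11,-0.03,40],[0,0,-0.7,0,0,0,36],[0,0,-0.7,0,0,0,36],[0,0,-0.7,0,0,0,36],[0,0,-0.7,0,0,0,36],[0,0,-0.4,0,0,0,36],[0,0,-0.3,0,0,0,36],[0,0,0,0,0,0,36]]
  ]
}}

```text
time: 14.4
tool_pos: [0.4132, 0.3124, 0.0309]
tool_rot: [0.001, -0.569, 0.823, 0.0]
wrist_force: [1.3, 0.1, -0.0]
gripper_width: 0.421
grasp_force: 0.0
```

```bash
python3 st.py; python3 go.py .412 .315 .028 -20.5 0 -1
```

```text
t 14.4 j [ 1.04 -0.09 -0.45  0.   -1.21 -1.4 ] p [0.4132 0.3124 0.0309] F [ 1.3  0.1 -0. ] w 36.0 g 0.0
xang -110.7 y [-0.936  0.353 -0.001] z [ 0.001  0.001 -1.   ]
shift units [-0.04  0.09 -0.1 ] turn units [-0.01  0.01  0.03]
```

Request:
{"op": "jog_arm", "data": {
  "targets": [
    [[-0.04,0.09,-0.1,0,0,0,36],[0,0,0,0,0,0,4],[0,0,0,0,0,0,4],[0,0,0,0,0,0,4],[0,0,0,0,0,0,4],[0,0,0,0,0,0,4],[0,0,0.5,0,0,0,4],[0,0,1,0,0,0,4],[0,0,1,0,0,0,4],[0,0,1,0,0,0,4],[0,0,1,0,0,0,4],[0,0,0.6,0,0,0,4]]
  ]
}}

```text
time: 15.6
tool_pos: [0.4126, 0.3157, 0.185]
tool_rot: [0.003, -0.569, 0.822, 0.0]
wrist_force: [0.2, 1.1, -0.8]
gripper_width: 0.104
grasp_force: 60.2
```

```bash
python3 st.py; python3 go.py .445 -.246 .19 3.1 0 -1
python3 - <<'E'
from h import *
import pickle
c=bot.read_camera("wrist"); pickle.dump(c,open("wrist5.pkl","wb"))
cv2.imwrite("pics/w5.png",c["color"][:,:,::-1])
E
```

```text
t 15.6 j [ 1.04 -0.18 -0.24  0.   -1.5  -1.4 ] p [0.4126 0.3157 0.185 ] F [ 0.2  1.1 -0.8] w 8.9 g 60.2
xang -110.7 y [-0.936  0.353 -0.002] z [ 0.004  0.004 -1.   ]
shift units [  1.08 -18.72   0.17] turn units [-0.04  0.03  3.96]
```

View pics/w5.png

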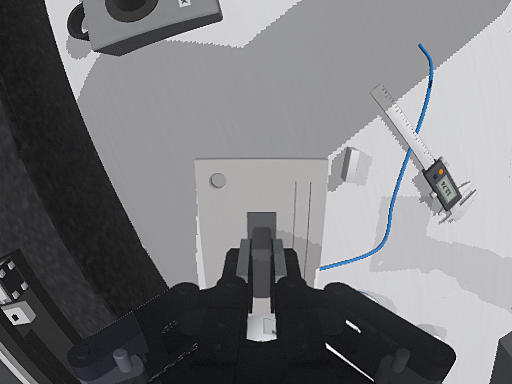

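The card is held level. The right hole shows at (218,181), the card's near edge at row 158, and the clip is gripped in the middle.

Request:
{"op": "jog_arm", "data": {
  "targets": [
    [[0.06,-0.98,0,0,0,0.22,4],[0.06,-0.98,0,0,0,0.22,4],[0.06,-0.98,0,0,0,0.22,4],[0.06,-0.98,0,0,0,0.22,4],[0.06,-0.98,0,0,0,0.22,4],[0.06,-0.98,0,0,0,0.22,4],[0.06,-0.98,0,0,0,0.22,4],[0.06,-0.98,0,0,0,0.22,4],[0.06,-0.98,0,0,0,0.22,4],[0.06,-0.98,0,0,0,0.22,4],[0.06,-0.98,0,0,0,0.22,4],[0.06,-0.98,0,0,0,0.22,4]]
  ]
}}

```text
time: 16.85
tool_pos: [0.4333, -0.0385, 0.1815]
tool_rot: [0.001, -0.677, 0.736, 0.001]
wrist_force: [0.2, -0.7, -1.3]
gripper_width: 0.103
grasp_force: 60.2
```

Request:
{"op": "jog_arm", "data": {
  "targets": [
    [[0.06,-1,0,0,0,0.22,4],[0.06,-1,0,0,0,0.22,4],[0.06,-1,0,0,0,0.22,4],[0.06,-1,0,0,0,0.22,4],[0.06,-1,0,0,0,0.22,4],[0.06,-0.8,-0.6,0,0,0.22,4],[0,-0.4,-0.8,0,0,0,4],[0,-0.1,-0.7,0,0,0,4],[0,0,-0.4,0,0,0,4],[0,0,0,0,0,0,4]]
  ]
}}

```text
time: 17.85
tool_pos: [0.4434, -0.2259, 0.1047]
tool_rot: [-0.0, 0.726, -0.688, -0.002]
wrist_force: [0.7, -0.3, -0.6]
gripper_width: 0.105
grasp_force: 60.2
```

```bash
python3 st.py; python3 go.py .4455 -.2490 .09 3.1 0 -1
python3 - <<'E'
from h import *
import pickle
c=bot.read_camera("wrist"); pickle.dump(c,open("wrist6.pkl","wb"))
cv2.imwrite("pics/w6.png",cv2.resize(c["color"][100:300,120:420,::-1],(795,530),interpolation=cv2.INTER_CUBIC))
E
```

```text
t 17.85 j [-0.07 -0.2  -0.41 -0.   -1.37  0.12] p [ 0.4434 -0.2259  0.1047] F [ 0.7 -0.3 -0.6] w 9.0 g 60.2
xang -86.9 y [-0.999 -0.054  0.003] z [-0.003  0.003 -1.   ]
shift units [ 0.07 -0.77 -0.49] turn units [-0.03 -0.03  0.  ]
```

View pics/w6.png

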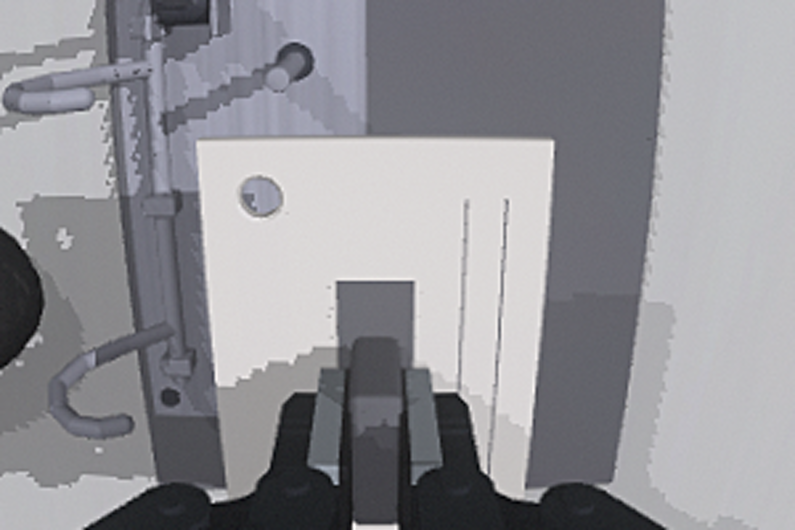

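The picture shows the right post top at (279,76), its base at (297,62), and the card's right hole at (261,197). The hole still has to go about 25 mm further toward -y.

Run:
```python
from h import *
import pickle
c=pickle.load(open("wrist6.pkl","rb")); tcp=np.array([.4434,-.2259,.1047])
f=lambda u,v,z:plane(c,120+(u+.5)/2.65-.5,100+(v+.5)/2.65-.5,z,True)
h=f(261,196.5,.0807); pt=f(279,76,.048); pb=f(297,62,.005)
# hole bottom check at z .0767
print("hole",h,"rel tcp",h-tcp); print("post top",pt,"base",pb)
a=.055; ex=np.array([np.cos(a),np.sin(a)]); ey=np.array([-np.sin(a),np.cos(a)])
d=(h-tcp)[:2]; print("hole in file axes rel tcp",d@ex,d@ey)
for q in (pt,pb): e=(q-h)[:2]; print("move",e, "file axes",e@ex,e@ey)
L,Rr=f(198,140,.0807),f(554,138,.0807); print("edge",L,Rr,np.linalg.norm(L-Rr),np.arctan2((L-Rr)[1],(L-Rr)[0]))
```

```text
hole [ 0.46738547 -0.26918721  0.0807    ] rel tcp [ 0.02398547 -0.04328721 -0.024     ]
post top [ 0.46809999 -0.28889918  0.048     ] base [ 0.467918   -0.28784656  0.005     ]
hole in file axes rel tcp 0.02156960454825072 -0.04454029416262224
move [ 0.00071452 -0.01971196] file axes -0.00037016888935051596 -0.019721434113724456
move [ 0.00053253 -0.01865935] file axes -0.000494021083111379 -0.01866040432931471
edge [ 0.47992939 -0.27998004  0.0807    ] [ 0.41125456 -0.28408218  0.0807    ] 0.06879723654242226 0.05966187232399333
```

Request:
{"op": "jog_arm", "data": {
  "targets": [
    [[0.01,-0.32,-0.2,0,0,0,4],[0.01,-0.32,-0.2,-0.03,-0.03,0,4],[0,0,-0.3,0,0,0,4],[0,0,0,0,0,0,4],[0,0,0,0,0,0,4]]
  ]
}}

```text
time: 18.4
tool_pos: [0.445, -0.2454, 0.0853]
tool_rot: [-0.001, 0.726, -0.688, 0.001]
wrist_force: [-0.1, 0.2, -0.5]
gripper_width: 0.099
grasp_force: 60.2
```

```bash
python3 st.py
python3 - <<'E'
from h import *
import pickle
c=bot.read_camera("wrist"); pickle.dump(c,open("wrist7.pkl","wb"))
cv2.imwrite("pics/w7.png",cv2.resize(c["color"][140:220,150:270,::-1],(780,520),interpolation=cv2.INTER_CUBIC))
E
```

```text
t 18.4 j [-0.11 -0.17 -0.42  0.   -1.32  0.16] p [ 0.445  -0.2454  0.0853] F [-0.1  0.2 -0.5] w 8.5 g 60.2
xang -86.9 y [-0.999 -0.054 -0.003] z [ 0.003 -0.001 -1.   ]
```

View pics/w7.png

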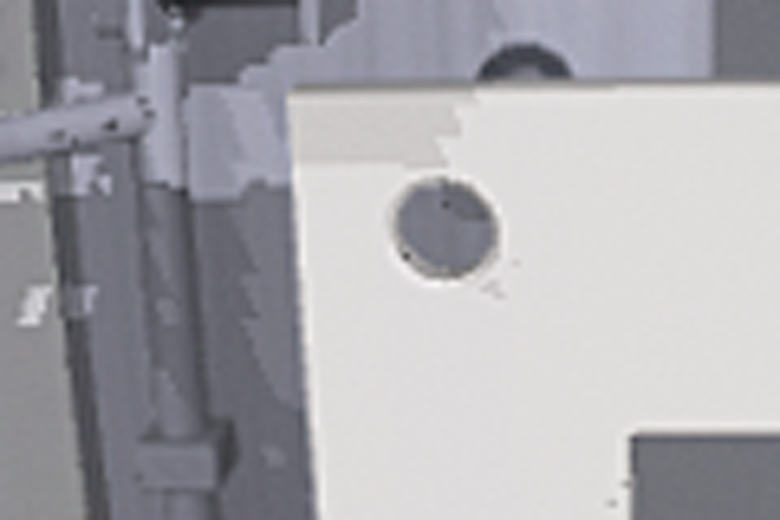

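The crop shows the right hole at (445,227) with plate and shadow seen through it. The dark post collar peeks out past the card edge at (525,70).

```bash
cat > p7.py <<'E'
from h import *
import pickle
c=pickle.load(open("wrist7.pkl","rb")); tcp=np.array([.445,-.2454,.0853])
f=lambda u,v,z:plane(c,150+(u+.5)/6.5-.5,140+(v+.5)/6.5-.5,z,True)
for zt in(.0573,.0613): print("hole",f(445,227,zt))
print("collar top edge",f(525,42,.006),"left/right",f(477,75,.006),f(572,75,.006))
def pj(p):
    x=rot(c["attitude"]).inv().apply(np.array(p)-c["xyz"]); r=np.hypot(x[0],x[1]); t=np.arctan2(r,-x[2])
    u,v=c["cx"]+c["fx"]*t*x[0]/r,c["cy"]-c["fy"]*t*x[1]/r; return ((u-150+.5)*6.5-.5,(v-140+.5)*6.5-.5)
for z in(.048,.005): print(z,pj([.468,-.2884,z]))
# hole visible region at post-top height
print("through hole at z48: bottom rim", f(445,275,.048),f(445,180,.048))
E
python3 p7.py
```

```text
hole [ 0.46981663 -0.28724049  0.0573    ]
hole [ 0.46926289 -0.28836769  0.0613    ]
collar top edge [ 0.46866079 -0.2937201   0.006     ] left/right [ 0.47373112 -0.28989804  0.006     ] [ 0.46350202 -0.2903597   0.006     ]
0.048 (np.float64(481.12839648240697), np.float64(186.56262037780678))
0.005 (np.float64(530.536564817586), np.float64(89.15900352212071))
through hole at z48: bottom rim [ 0.47105187 -0.28025454  0.048     ] [ 0.47116422 -0.28883581  0.048     ]
```

Request:
{"op": "jog_arm", "data": {
  "targets": [
    [[-0.035,0,-0.1,0,0,0,4],[0,0,-0.1,0,0,0,4],[0,0,-0.08,0,0,0,4],[0,0,-0.06,0,0,0,4],[0,0,-0.06,0,0,0,4],[0,0,0,0,0,0,4]]
  ]
}}

```text
time: 19.05
tool_pos: [0.444, -0.2454, 0.0732]
tool_rot: [-0.001, 0.726, -0.688, 0.002]
wrist_force: [0.0, 1.4, 0.2]
gripper_width: 0.103
grasp_force: 60.2
```

```bash
python3 st.py
```

```text
t 19.05 j [-0.11 -0.16 -0.43  0.   -1.3   0.16] p [ 0.444  -0.2454  0.0732] F [0.  1.4 0.2] w 8.8 g 60.2
xang -86.9 y [-0.999 -0.054 -0.003] z [ 0.003 -0.001 -1.   ]
```

Request:
{"op": "jog_arm", "data": {
  "targets": [
    [[0,0,-0.05,0,0,0,4],[0,0,-0.05,0,0,0,4],[0,0,0,0,0,0,4]]
  ]
}}

```text
time: 19.35
tool_pos: [0.444, -0.2454, 0.0703]
tool_rot: [-0.001, 0.726, -0.688, 0.002]
wrist_force: [0.8, -0.5, -1.0]
gripper_width: 0.104
grasp_force: 60.2
```

Request:
{"op": "jog_arm", "data": {
  "targets": [
    [[0,0,-0.05,0,0,0,4],[0,0,-0.05,0,0,0,4],[0,0,0,0,0,0,4]]
  ]
}}

```text
time: 19.65
tool_pos: [0.444, -0.2453, 0.0673]
tool_rot: [-0.001, 0.726, -0.688, 0.002]
wrist_force: [-0.2, -1.0, -0.8]
gripper_width: 0.103
grasp_force: 60.2
```

Request:
{"op": "jog_arm", "data": {
  "targets": [
    [[0,0,-0.1,0,0,0,4],[0,0,-0.1,0,0,0,4],[0,0,-0.1,0,0,0,4],[0,0,0,0,0,0,4]]
  ]
}}

```text
time: 20.05
tool_pos: [0.4438, -0.2453, 0.0579]
tool_rot: [-0.001, 0.726, -0.688, 0.001]
wrist_force: [0.2, -0.3, -1.6]
gripper_width: 0.103
grasp_force: 60.2
```

Request:
{"op": "jog_arm", "data": {
  "targets": [
    [[0,0,-0.1,0,0,0,4],[0,0,-0.1,0,0,0,4],[0,0,-0.1,0,0,0,4],[0,0,0,0,0,0,4]]
  ]
}}

```text
time: 20.45
tool_pos: [0.4438, -0.2453, 0.0489]
tool_rot: [-0.001, 0.726, -0.688, 0.001]
wrist_force: [0.3, 0.8, -0.5]
gripper_width: 0.105
grasp_force: 60.2
```

```bash
python3 st.py
python3 - <<'E'
from h import *
import pickle
c=bot.read_camera("wrist"); pickle.dump(c,open("wrist8.pkl","wb"))
cv2.imwrite("pics/w8.png",cv2.resize(c["color"][100:300,120:420,::-1],(795,530),interpolation=cv2.INTER_CUBIC))
E
```

```text
t 20.45 j [-0.11 -0.14 -0.46  0.   -1.25  0.16] p [ 0.4438 -0.2453  0.0489] F [ 0.3  0.8 -0.5] w 9.0 g 60.2
xang -86.9 y [-0.999 -0.054 -0.003] z [ 0.003 -0.001 -1.   ]
```

View pics/w8.png

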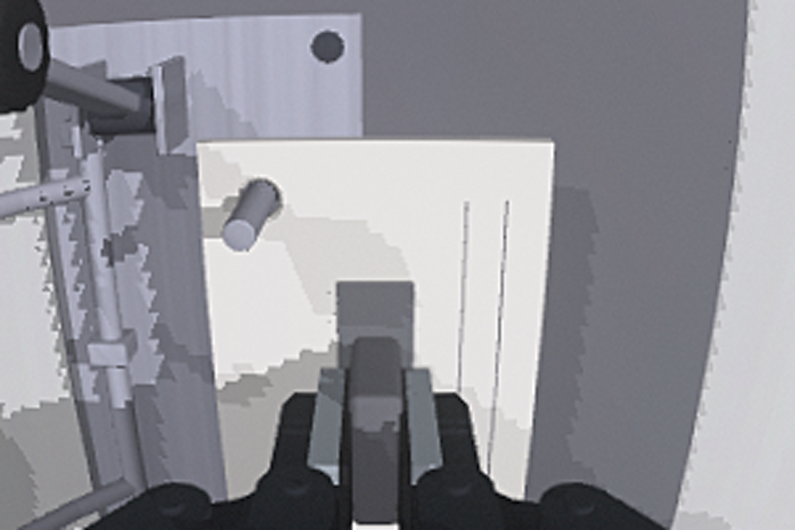

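The right post stands up through the card's hole (post top at (239,235)), and the card is level. I'll keep lowering it.

Request:
{"op": "jog_arm", "data": {
  "targets": [
    [[0,0,-0.1,0,0,0,4],[0,0,-0.1,0,0,0,4],[0,0,-0.1,0,0,0,4],[0,0,-0.1,0,0,0,4],[0,0,0,0,0,0,4]]
  ]
}}

```text
time: 21.0
tool_pos: [0.4438, -0.2453, 0.0369]
tool_rot: [-0.001, 0.726, -0.688, 0.001]
wrist_force: [0.1, -0.3, -1.4]
gripper_width: 0.103
grasp_force: 60.2
```

Request:
{"op": "jog_arm", "data": {
  "targets": [
    [[0,0,-0.04,0,0,0,4],[0,0,-0.04,0,0,0,4],[0,0,0,0,0,0,4]]
  ]
}}

```text
time: 21.3
tool_pos: [0.4441, -0.2454, 0.035]
tool_rot: [-0.001, 0.726, -0.688, 0.002]
wrist_force: [-1.1, -0.7, -0.6]
gripper_width: 0.102
grasp_force: 60.2
```

Request:
{"op": "jog_arm", "data": {
  "targets": [
    [[0,0,-0.03,0,0,0,4],[0,0,0,0,0,0,4]]
  ]
}}

```text
time: 21.5
tool_pos: [0.4443, -0.2455, 0.0346]
tool_rot: [-0.001, 0.726, -0.688, 0.002]
wrist_force: [0.2, 0.5, 0.5]
gripper_width: 0.104
grasp_force: 60.3
```

Request:
{"op": "jog_arm", "data": {
  "targets": [
    [[0,0,-0.03,0,0,0,4],[0,0,0,0,0,0,4]]
  ]
}}

```text
time: 21.7
tool_pos: [0.4444, -0.2459, 0.0344]
tool_rot: [-0.001, 0.726, -0.688, 0.002]
wrist_force: [-2.3, 0.6, 4.6]
gripper_width: 0.105
grasp_force: 61.1
```

Request:
{"op": "jog_arm", "data": {
  "targets": [
    [[0,0,0,0,0,0,30],[0,0,0,0,0,0,30],[0,0,0,0,0,0,30],[0,0,0.3,0,0,0,30],[0,0,0.8,0,0,0,30],[0,0,1,0,0,0,30],[0,0,1,0,0,0,30],[0,0,1,0,0,0,30],[0,0,1,0,0,0,30],[0,0,0.5,0,0,0,30],[0,0,0,0,0,0,30]]
  ]
}}

```text
time: 22.8
tool_pos: [0.445, -0.2457, 0.204]
tool_rot: [-0.002, 0.726, -0.688, 0.004]
wrist_force: [0.2, 0.3, 0.0]
gripper_width: 0.35
grasp_force: 0.0
```

```bash
python3 st.py; python3 go.py .4995 -.30 .15 3.1 24 -1
python3 - <<'E'
from h import *
import pickle
c=bot.read_camera("wrist"); pickle.dump(c,open("wrist9.pkl","wb"))
cv2.imwrite("pics/w9.png",cv2.resize(c["color"][80:280,120:420,::-1],(795,530),interpolation=cv2.INTER_CUBIC))
E
```

```text
t 22.8 j [-0.11 -0.21 -0.24  0.   -1.54  0.16] p [ 0.445  -0.2457  0.204 ] F [0.2 0.3 0. ] w 29.9 g 0.0
xang -86.9 y [-0.998 -0.054 -0.008] z [ 0.008 -0.002 -1.   ]
shift units [ 1.82 -1.81 -1.8 ] turn units [-3.97 -0.14 -0.02]
```

View pics/w9.png

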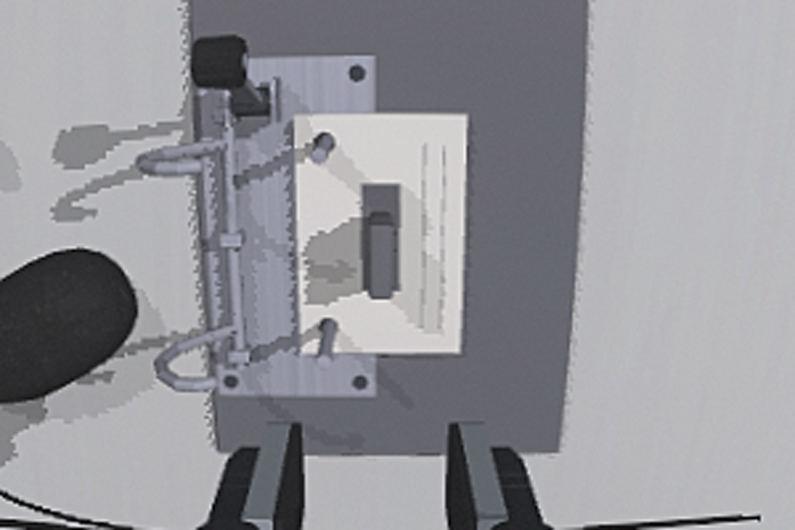

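The card lies flat on the board with both posts through its holes, at (322,148) and (327,335). The lever is still up at (220,62) and the rings are open, so next I'll pinch the lever grip.

Request:
{"op": "jog_arm", "data": {
  "targets": [
    [[0.36,-0.31,-0.1,-0.8,-0.03,0,40],[0.36,-0.31,-0.1,-0.8,-0.03,0,40],[0.35,-0.31,-0.3,-0.8,-0.03,0,40],[0.35,-0.31,-0.6,-0.8,-0.03,0,40],[0.35,-0.3,-0.83,-0.77,-0.02,0,40],[0,0,0,0,0,0,40],[0,0,0,0,0,0,40]]
  ]
}}

```text
time: 23.55
tool_pos: [0.4962, -0.2913, 0.1418]
tool_rot: [0.145, 0.711, -0.672, 0.147]
wrist_force: [0.8, -0.6, 1.8]
gripper_width: 0.468
grasp_force: 0.0
```

```bash
python3 st.py; python3 go.py .4998 -.320 .081 3.1 24 -1;  python3 - <<'E'
from h import *
import pickle
c=bot.read_camera("wrist"); pickle.dump(c,open("wrist10.pkl","wb"))
im=c["color"]; m=(im.max(2)<50).astype(np.uint8); m[240:]=0
n,l,s,ce=cv2.connectedComponentsWithStats(m)
for i in range(1,n):
    if 60<s[i,4]<3000: print(s[i],ce[i].round(1),plane(c,*ce[i],.082,True).round(4))
E
```

```text
t 23.55 j [ 0.04 -0.16 -0.5   0.44 -1.26 -0.13] p [ 0.4962 -0.2913  0.1418] F [ 0.8 -0.6  1.8] w 40.0 g 0.0
xang -86.7 y [-0.998 -0.055  0.008] z [ 0.015 -0.404 -0.915]
shift units [ 0.12 -0.96 -2.03] turn units [-0.03 -0.08 -0.01]
[443   0  48  11 314] [467.2   3.9] [ 0.2797 -0.5612  0.082 ]
[248 203  22  24 494] [258.5 214. ] [ 0.4987 -0.3218  0.082 ]
```

Request:
{"op": "jog_arm", "data": {
  "targets": [
    [[0.03,-0.25,-0.5,-0.03,-0.08,0,40],[0.03,-0.25,-0.5,0,0,0,40],[0.03,-0.25,-0.5,0,0,0,40],[0.02,-0.23,-0.5,0,0,0,40],[0,0,0,0,0,0,40],[0,0,0,0,0,0,10],[0,0,0,0,0,0,10],[0,0,0,0,0,0,10],[0,0,0,0,0,0,10],[0,0,0,0,0,0,10]]
  ]
}}

```text
time: 24.6
tool_pos: [0.4997, -0.3215, 0.0857]
tool_rot: [0.143, 0.709, -0.673, 0.153]
wrist_force: [-8.4, -0.6, 5.8]
gripper_width: 0.168
grasp_force: 58.4
```

```bash
python3 st.py
```

```text
t 24.6 j [-0.03 -0.09 -0.56  0.47 -1.12 -0.14] p [ 0.4997 -0.3215  0.0857] F [-8.4 -0.6  5.8] w 14.3 g 58.4
xang -87.1 y [-0.999 -0.052 -0.003] z [ 0.024 -0.409 -0.912]
```

Request:
{"op": "jog_arm", "data": {
  "targets": [
    [[0.01,-0.21,-0.07,0,0,0,10],[0.01,-0.2,-0.09,0,0,0,10],[0.01,-0.19,-0.11,0,0,0,10],[0,0,0,0,0,0,10]]
  ]
}}

```text
time: 25.0
tool_pos: [0.5008, -0.3394, 0.0776]
tool_rot: [0.143, 0.709, -0.673, 0.153]
wrist_force: [-8.0, 4.0, 6.6]
gripper_width: 0.172
grasp_force: 58.8
```

Request:
{"op": "jog_arm", "data": {
  "targets": [
    [[0.01,-0.18,-0.13,0,0,0,10],[0.01,-0.16,-0.14,0,0,0,10],[0.01,-0.15,-0.16,0,0,0,10],[0,0,0,0,0,0,10]]
  ]
}}

```text
time: 25.4
tool_pos: [0.5016, -0.3542, 0.0642]
tool_rot: [0.143, 0.709, -0.673, 0.153]
wrist_force: [-7.6, 1.5, 5.4]
gripper_width: 0.166
grasp_force: 58.5
```

Request:
{"op": "jog_arm", "data": {
  "targets": [
    [[0.01,-0.13,-0.17,0,0,0,10],[0.01,-0.11,-0.18,0,0,0,10],[0.01,-0.1,-0.2,0,0,0,10],[0,0,0,0,0,0,10]]
  ]
}}

```text
time: 25.8
tool_pos: [0.5021, -0.3642, 0.047]
tool_rot: [0.143, 0.709, -0.673, 0.152]
wrist_force: [-6.7, 2.2, 4.3]
gripper_width: 0.17
grasp_force: 58.4
```

Request:
{"op": "jog_arm", "data": {
  "targets": [
    [[0.01,-0.07,-0.2,0,0,0,10],[0,-0.04,-0.13,0,0,0,10],[0,0,0,0,0,0,10]]
  ]
}}

```text
time: 26.1
tool_pos: [0.5023, -0.3673, 0.0369]
tool_rot: [0.143, 0.709, -0.673, 0.152]
wrist_force: [-7.6, 2.8, 2.1]
gripper_width: 0.172
grasp_force: 58.5
```

Request:
{"op": "jog_arm", "data": {
  "targets": [
    [[0,-0.01,-0.05,0,0,0,10],[0,0,0,0,0,0,10]]
  ]
}}

```text
time: 26.3
tool_pos: [0.5024, -0.3676, 0.0358]
tool_rot: [0.143, 0.709, -0.673, 0.152]
wrist_force: [-8.3, 4.0, 3.7]
gripper_width: 0.17
grasp_force: 58.7
```

Request:
{"op": "jog_arm", "data": {
  "targets": [
    [[0,0,-0.04,0,0,0,10],[0,0,0,0,0,0,10]]
  ]
}}

```text
time: 26.5
tool_pos: [0.5024, -0.3677, 0.0351]
tool_rot: [0.143, 0.709, -0.673, 0.152]
wrist_force: [-10.6, 6.2, 7.2]
gripper_width: 0.17
grasp_force: 59.1
```

Request:
{"op": "jog_arm", "data": {
  "targets": [
    [[0,0,-0.02,0,0,0,10],[0,0,0,0,0,0,10]]
  ]
}}

```text
time: 26.7
tool_pos: [0.5025, -0.3677, 0.0349]
tool_rot: [0.143, 0.709, -0.673, 0.153]
wrist_force: [-10.9, 7.1, 8.7]
gripper_width: 0.171
grasp_force: 59.3
```

Request:
{"op": "jog_arm", "data": {
  "targets": [
    [[0,0,-0.02,0,0,0,10],[0,0,0,0,0,0,10]]
  ]
}}

```text
time: 26.9
tool_pos: [0.5026, -0.3678, 0.0347]
tool_rot: [0.143, 0.709, -0.673, 0.153]
wrist_force: [-12.4, 7.2, 10.6]
gripper_width: 0.168
grasp_force: 59.6
```

Request:
{"op": "jog_arm", "data": {
  "targets": [
    [[0,0,-0.03,0,0,0,10],[0,0,0,0,0,0,10],[0,0,0,0,0,0,40],[0,0,0,0,0,0,40],[0,0,0,0,0,0,40],[0,0.11,0.25,0,0,0,40],[0,0.3,0.7,0,0,0,40],[0,0.4,0.9,0,0,0,40],[0,0.4,0.9,0,0,0,40],[0,0.4,0.9,0,0,0,40],[0,0.4,0.9,0,0,0,40],[0,0,0,0,0,0,40]]
  ]
}}

```text
time: 28.1
tool_pos: [0.5059, -0.3063, 0.1736]
tool_rot: [0.14, 0.71, -0.672, 0.157]
wrist_force: [1.2, -0.6, 0.5]
gripper_width: 0.468
grasp_force: 0.0
```

```bash
python3 st.py
python3 - <<'E'
from h import *
import pickle
c=bot.read_camera("wrist"); pickle.dump(c,open("wrist11.pkl","wb"))
cv2.imwrite("pics/w11.png",cv2.resize(c["color"][120:340,110:420,::-1],(775,550),interpolation=cv2.INTER_CUBIC))
E
```

```text
t 28.1 j [ 0.01 -0.15 -0.44  0.44 -1.28 -0.09] p [ 0.5059 -0.3063  0.1736] F [ 1.2 -0.6  0.5] w 40.0 g 0.0
xang -87.1 y [-0.998 -0.056 -0.012] z [ 0.034 -0.409 -0.912]
```

View pics/w11.png

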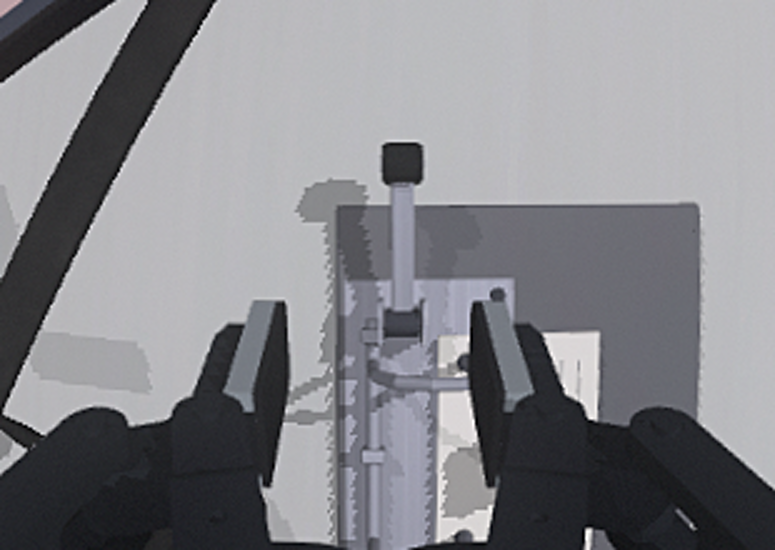

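The lever is flat, with its grip at (402,163), and the arch reaches over to the post at (465,365). The card is in place and the gripper is clear. The force rose at blade stiffness at the end of the press, which confirms the lever reached its stop.

Run:
```python
from cell import bot
print(bot.sign_off())
```

```text
the job is handed in; nothing more can be done
None
```

The job is handed in at about 28 s: the card lies flat over both posts, the lever is pressed home with the rings shut, and the arm is clear; the sign-off returned no verdict.

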